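# Slide the drip tray home under the water bath

### The arm

A 7-joint arm with a two-finger parallel gripper is mounted at the origin on the work surface. World frame = base frame: x ahead of the robot, y to its left, z up, the work surface at z = 0. Lengths are in m, angles in rad, forces in N, time in s.
With the tool pointing down it reaches from about 0.4 to 0.85 m from the base axis. Payload 10.4 kg.
Tool frame: the origin (TCP) lies at the very end of the fingers, on their centre line; the grasp point (between the pads) lies 19 mm behind it; z points along the fingers, y is the direction in which the jaws open and shut (so a half turn about z gives the same grasp; the last joint's range is limited). The gripper opens to 87 mm and grips with 3 to 60 N. Pads are 19 mm wide; open, the fingers measure 117 mm over their backs; the gripper's body (75 mm by 190 mm) begins 51 mm behind the grasp point.
Start: joints at [-1.177, 0.332, -0.065, 1.46, 0.022, 1.35, -0.088], TCP at [0.253, 0.572, 0.188] pointing down, gripper open.
Joint ranges: [-2.6, 2.6], [-0.5, 2.12], [-1.47, 1.34], [0.16, 2.42], [-1.27, 4.41], [0.06, 2.06], [-2.6, 2.6]. Speed limits (rad/s): [2.22, 2.22, 2.79, 2.79, 3.14, 3.14, 3.14].

### API

Orientations are given as a unit quaternion [x, y, z, w].
In Python, from bench import r, eyes, job gives the robot as it stands. The module is installed in compiled form; this text tells all that it offers.
- The arm moves only by the tool play_rows, never from a script. Its argument "motion" is a list of rows, each a list of 7 numbers: the shift along the tool's x, y, z as a fraction of full scale, then the turn, a rotation vector about the tool's x, y, z as a fraction of full scale, then the opening in per cent of the stroke, from 0 (shut) to 100 (fully open). A call has 1 to 5 rows; each row is the pose to reach, as a shift and turn from the pose commanded when the call began, along the tool's axes at that moment; what a row does not reach only later rows make up. Full scale, the value 1, is 0.2 m for a shift and 90 degrees for a turn. A row lasts 1/8 s, in which the tool goes at most 62.5 mm and 10.7 degrees, less where a joint would pass 70% of its speed; a pose out of reach is approached as far as the arm can. A call with a number of a shift or a turn outside -1 to 1 is refused whole. A call with a gripper value outside its range is refused whole. The fingers move at their own pace and stop on an object; "squeeze" is the grip in N (left out, the last holds). Time passes only in rows, so rows that repeat a pose let the fingers close. It gives the time, the measured TCP pose, the force and the opening at its end, in the units of the state.
- r.read_state(): the state, without advancing time (a new reading comes with each control period).
- eyes.camera(name): name is "scene" or "top" or "wrist"; returns a dict with "image" (384x512x3 uint8, red, green, blue), "mtx" (3x3 intrinsics, pixels), "R" (3x3) and "t" (3): a world point X has camera coordinates R X + t. Camera axes: x right, y down, z forward; pixel columns grow to the right and rows downward; lengths in m; the calibration is good to about 2 mm. A picture is of the moment at which its call begins. There is no depth.
- job.close_job(): hands the job in, once; it reports no verdict.
Trained networks look in a picture, given as the dict that the camera call returned (one of the last four; its "shot" number tells which), for a name from the list of things; names that differ only in an ending like _2 or _b are one class to them, and where a whole thing is asked for, a point or a joint stands for the part that bears it (a point fixed in the world has none). Each returns a list of dicts, best first, with "p" (0 to 1); they miss things now and then, are a little off and sometimes report something else, mostly with a low value. They report only what shows in the picture. A call takes as long as a camera call. They do not tell look-alikes from the thing itself.
- eyes.regions_of(picture, label): "region" (384x512 bool, what is visible of it) and "xy" ([column, row] in pixels, amid what is visible of it).
- eyes.landmark_of(picture, label): "xy" ([column, row] in pixels: a listed point, or the origin of a listed thing).
The state is a dict: "time": time; "joint_positions": joint angles; "joint_vel": joint speeds; "joint_torque": joint torques, N m; "ee_pos": TCP position; "eef_rot": TCP orientation; "ft_force": force on the tool from outside, world axes, zero at the start; "torque": the same for the moment, N m; "width": finger opening in m.
Only numpy, scipy, OpenCV 4.12 (cv2) and the standard library are available. Lean on these libraries where they do the work, as an engineer would, in place of code of your own. Each camera call takes 0.05 s, during which the arm holds its last target. There are 200 camera calls.

### The job

Put the drip tray in its place under the water bath before the bath is drained: push the shallow steel tray flat along the bench with the fingertips, under the drain tap and into the low opening at the foot of the bath, until its leading edge is fully home against the stop inside and it sits straight. Only push it along: do not lift it or tip it. Leave the tap, the glassware and the loose lid alone.

Things in the scene. Friction and masses are not known exactly. Their poses are not given: they have to be found in the camera images.
- bath: White two-hole laboratory water bath, steel top with ring lids, 190 deep, 310 wide, 180 high (203 over the black lid knobs); it does not move. Origin: on the bench below the middle of the front face. +x points into the bath, away from its front; +y along the front, to the left for someone facing it; z up. Its body starts 24 above the bench, over a dark plinth with an opening at the front (see tray_stop).
- drain_tap: White drain tap on the bath's front, part of the bath. Origin on the front face, 40 from its middle in the bath's +y, 50 above the bench. Stands out 47 from the face; lowest point (spout mouth, 36 ahead of the face) 28 above the bench, highest (black lever) 66.
- tray: Shallow stainless-steel drip tray, loose on the bench in front of the bath, roughly facing it: 200 long (x), 150 wide (y), 16 high, about 0.4 kg. Outer outline is an 8 wide flange at heights 12 to 16; the walls stand 8 inside it. Origin: centre of the underside; +x points to the edge that goes in, z up. Once home, 90 of its length stays out in front of the bath, below the tap.
- tray_edge (a point): Middle of the tray's leading edge (tray +x end), 100 from the tray's centre, 8 above its underside.
- tray_stop (a point): Middle of the solid stop that ends the opening under the bath, 8 above the bench; the tray's leading edge meets it. The opening is 176 wide (bath y -88 to +88), 24 high and 110 deep (bath x 0 to 110), with solid sides.
- reagent_bottle: Clear glass bottle with an orange cap, 72 across, 160 high, standing loose; origin: centre of its base. To be left alone.
- beaker: Glass beaker, 68 across, 88 high, standing loose; origin: centre of its base. To be left alone.
- flask: Conical flask, 82 across, 124 high, standing loose; origin: centre of its base. To be left alone.
- ring_lid: Loose round steel bath lid with a black knob, 112 across, 23 high over the knob, lying on the bench; origin: centre of its underside. To be left alone.
There are look-alikes about, which are no part of the job. Leave any blue look-alike of the tray alone.

How it is judged:
At the end, for the whole second after the job is handed in: The middle of the tray's leading edge is within 7 mm of the stop inside the bay, the tray's middle within 18 mm of the bay's middle line, the tray straight to the bath within 0.06 rad (3.4 degrees), lying flat on the bench and at rest (x of tray_edge in the frame of bath between 0.103 and 0.114 m and y of tray in the frame of bath between -0.018 and 0.018 m and angle between the x axis of tray and the x axis of bath, either way round below 0.06 rad and height (world z) of tray below 0.003 m and angle between tray's own z axis and vertical below 0.02 rad and linear speed of tray below 0.01 m/s); the robot touches nothing.
It fails at once if the tray is lifted (underside centre more than 8 mm above the bench) (height (world z) of tray above 0.008 m).
It fails at once if the tray is tipped by more than 4 degrees (angle between tray's own z axis and vertical above 0.07 rad).
It fails at once if the drain tap is knocked (more than 3 N) (contact force between drain_tap and anything else above 3 N).
It fails at once if the glassware or the loose lid is shifted by more than 15 mm (distance of any of reagent_bottle, beaker, flask, ring_lid from where it was at the start of the episode above 0.015 m).
It also fails if it takes over 72 s, if anything falls off the work surface, if the arm or the gripper's body presses on something with over 40 N, if the wrist force passes 120 N, or if a joint passes its speed limit or range.

## Working session

There is one attempt and no reset: what is moved stays moved. The work goes in short steps, Python scripts to look and compute and a tool call to move; the robot and the scene stay as the last step left them, time stands still between calls to the robot, and variables do not carry over. Pictures are saved under pics/ and viewed, about 8 in all and at most 12, crops included, and the job is handed in when it is done.

Besides the shell and the picture viewer there is one more tool, called after ">>>" by a JSON object that holds its "method" and its "body", one argument or row to a line. play_rows: Moves the arm, as the interface text tells. Shift numbers are shares of 0.2 m and turn numbers shares of 90 degrees, none past 1 either way. Its arguments: {"type":"object","properties":{"motion":{"type":"array","items":{"type":"array","items":{"type":"number"}}},"squeeze":{"type":"number"}},"required":["motion"]}

```bash
mkdir -p pics; cat > h.py <<'E'
import numpy as np, cv2
from bench import r, eyes, job
def ray(p,xy,z):
    d=p["R"].T@np.linalg.solve(p["mtx"],[xy[0],xy[1],1.]); c=-p["R"].T@p["t"]
    return c+d*(z-c[2])/d[2]
def proj(p,X):
    q=p["mtx"]@(p["R"]@np.asarray(X,float)+p["t"]); return q[:2]/q[2]
def save(p,n,crop=None,s=1):
    im=p["image"][:,:,::-1]
    if crop: im=im[crop[1]:crop[3],crop[0]:crop[2]]
    cv2.imwrite("pics/"+n,cv2.resize(im,None,fx=s,fy=s,interpolation=cv2.INTER_CUBIC))
E
python3 - <<'E'
from h import *
np.set_printoptions(precision=3,suppress=True)
Z=dict(bath=0,drain_tap=.05,tray=0,tray_edge=.008,tray_stop=.008,reagent_bottle=0,beaker=0,flask=0,ring_lid=0)
ims=[]
for n in ("scene","top"):
    p=eyes.camera(n); ims.append(p["image"])
    print(n,-p["R"].T@p["t"])
    for l,z in Z.items():
        for d in eyes.landmark_of(p,l)[:3]: print(l,round(d["p"],2),np.round(d["xy"]),ray(p,d["xy"],z))
cv2.imwrite("pics/a.png",cv2.resize(np.vstack(ims)[:,:,::-1],(400,600),interpolation=cv2.INTER_AREA))
cv2.imwrite("pics/s.png",cv2.resize(ims[0][:,:,::-1],(768,576)));cv2.imwrite("pics/t.png",cv2.resize(ims[1][:,:,::-1],(768,576)))
print(r.read_state())
E
```

```text
scene [1.135 0.059 1.023]
bath 0.78 [230. 228.] [ 0.584 -0.079  0.   ]
drain_tap 0.62 [224. 227.] [ 0.609 -0.09   0.05 ]
tray 0.85 [177. 132.] [ 0.226 -0.318  0.   ]
tray 0.69 [286. 241.] [0.608 0.085 0.   ]
tray 0.64 [102. 223.] [ 0.605 -0.46   0.   ]
tray_edge 0.98 [252. 231.] [ 0.591 -0.015  0.008]
tray_edge 0.82 [180. 111.] [ 0.132 -0.326  0.008]
tray_edge 0.75 [ 63. 230.] [ 0.643 -0.558  0.008]
tray_stop 0.2 [227. 229.] [ 0.591 -0.086  0.008]
reagent_bottle 0.92 [400. 238.] [0.565 0.414 0.   ]
beaker 0.95 [339. 157.] [0.282 0.242 0.   ]
flask 0.61 [360. 290.] [0.734 0.293 0.   ]
ring_lid 0.67 [393. 192.] [0.403 0.409 0.   ]
top [ 0.399 -0.019  1.105]
bath 0.63 [288. 157.] [ 0.575 -0.074  0.   ]
drain_tap 0.65 [292. 136.] [ 0.624 -0.083  0.05 ]
tray 0.98 [229. 143.] [0.613 0.097 0.   ]
tray 0.79 [424. 143.] [ 0.618 -0.46   0.   ]
tray_edge 0.97 [455. 134.] [ 0.642 -0.546  0.008]
tray_edge 0.67 [269. 151.] [ 0.591 -0.019  0.008]
tray_edge 0.67 [382. 316.] [ 0.135 -0.336  0.008]
reagent_bottle 0.97 [120. 159.] [0.565 0.413 0.   ]
beaker 0.72 [179. 257.] [0.284 0.232 0.   ]
flask 0.59 [160. 103.] [0.732 0.302 0.   ]
ring_lid 0.6 [118. 214.] [0.404 0.411 0.   ]
{'time': 1.0, 'joint_positions': array([-1.177,  0.332, -0.065,  1.46 ,  0.022,  1.35 , -0.088]), 'joint_vel': array([-0.   , -0.001,  0.001,  0.001, -0.001,  0.   ,  0.001]), 'joint_torque': array([ -0.001, -62.305,   0.024, -39.012,  -0.061,   0.031,   0.   ]), 'ee_pos': array([0.253, 0.572, 0.188]), 'eef_rot': array([ 0.207,  0.978,  0.   , -0.   ]), 'ft_force': array([ 0.555, -0.167,  0.046]), 'torque': array([-0.034,  0.022, -0.047]), 'width': 0.08721999457186896}
```

View pics/s.png

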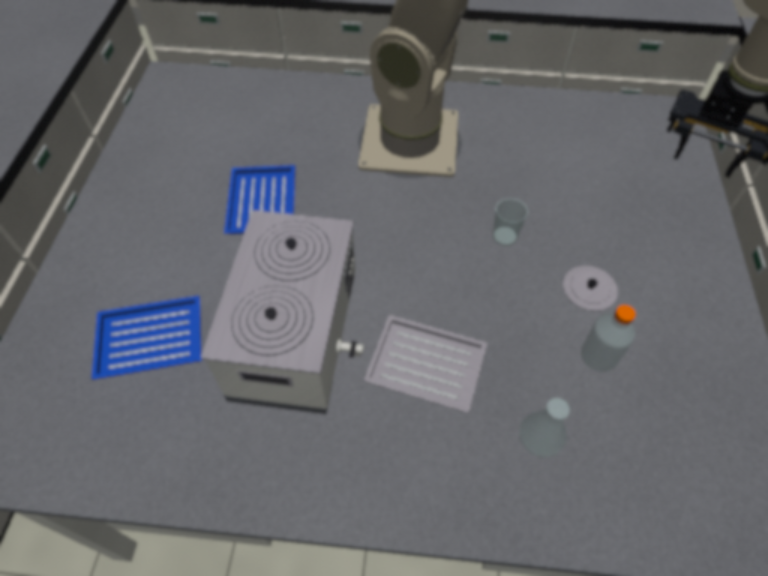

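View pics/t.png

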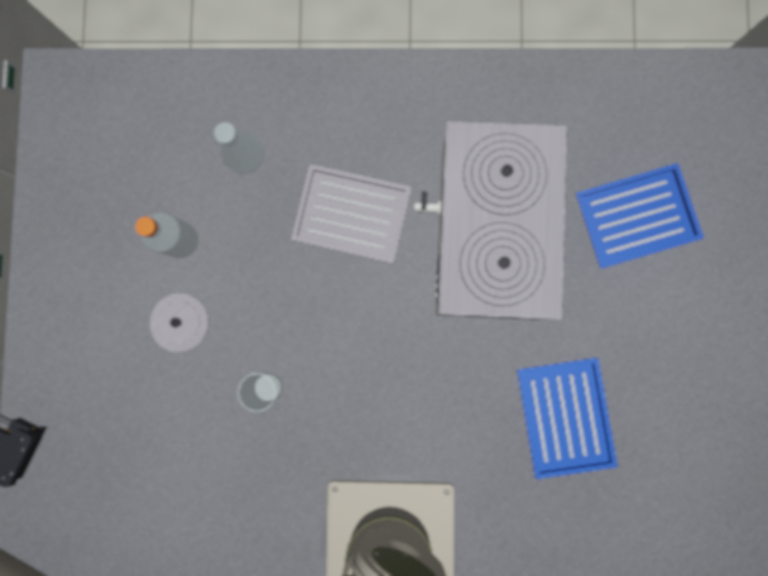

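The steel tray is at scene px (286,241) and top px (229,143). The two blue look-alikes are at scene (102,223) and (177,132). The tray to push is the grey one, between the bath and the glassware. The bath's front faces world +y. I'll refine both poses by fitting outlines.

```bash
cat >> h.py <<'E'
from scipy.optimize import minimize
def w2(pose,P):
    x,y,a=pose; c,s=np.cos(a),np.sin(a); P=np.asarray(P,float).reshape(-1,3)
    return np.c_[x+c*P[:,0]-s*P[:,1],y+s*P[:,0]+c*P[:,1],P[:,2]]
def box(x0,x1,h,z0,z1): return [(x,y,z) for x in(x0,x1) for y in(-h,h) for z in(z0,z1)]
TRAY=box(-.1,.1,.075,.012,.016); BATH=box(0,.19,.155,0.024,.18)
def fit(views,pts,x0):
    def cost(v):
        e=0
        for p,m in views:
            q=np.array([proj(p,X) for X in w2(v,pts)],np.float32)
            hull=cv2.convexHull(q); S=4
            im=np.zeros((384*S,512*S),np.uint8); cv2.fillConvexPoly(im,np.round((hull+.5)*S).astype(int),255)
            a=cv2.resize(im,(512,384),interpolation=cv2.INTER_AREA)/255.
            e+=np.abs(a-m).sum()/m.sum()
        return e
    s=np.array([x0]+[np.add(x0,d) for d in ((.02,0,0),(0,.02,0),(0,0,.15))])
    o=minimize(cost,x0,method="Nelder-Mead",options=dict(initial_simplex=s,xatol=1e-4,fatol=1e-5,maxiter=150))
    return o.x,o.fun
def mask(p,l,near):
    D=eyes.regions_of(p,l); d=min(D,key=lambda d:np.hypot(*np.subtract(d["xy"],near)))
    return cv2.morphologyEx(d["region"].astype(np.uint8),cv2.MORPH_OPEN if l=="bath" else cv2.MORPH_CLOSE,np.ones((9,9)) if l=="bath" else np.ones((5,5)))
def inframe(b,t):
    d=w2(t,[(0,0,0),(.1,0,0)])[:,:2]-b[:2]; c,s=np.cos(b[2]),np.sin(b[2])
    return d@np.array([[c,-s],[s,c]]), t[2]-b[2]
E
python3 - <<'E'
from h import *
np.set_printoptions(precision=4,suppress=True)
S=eyes.camera("scene");T=eyes.camera("top")
mb=[mask(S,"bath",(187,205)),mask(T,"bath",(335,146))]; mt=[mask(S,"tray",(286,241)),mask(T,"tray",(234,143))]
for n,ms,pts,x0 in(("bath",mb,BATH,(.585,-.08,-1.57)),("tray",mt,TRAY,(.61,.09,-1.75))):
    for V in ([(S,ms[0])],[(T,ms[1])],[(S,ms[0]),(T,ms[1])]): print(n,*fit(V,pts,x0))
    globals()[n]=fit([(S,ms[0]),(T,ms[1])],pts,x0)[0]
print(inframe(bath,tray)); np.save("bath.npy",bath)
for p,n in((S,"S"),(T,"T")):
    im=cv2.resize(p["image"][:,:,::-1],None,fx=3,fy=3)
    for v,pts in((bath,BATH),(tray,TRAY)):
        for X in w2(v,pts): cv2.circle(im,tuple(((proj(p,X)+.5)*3).astype(int)),3,(0,0,255),-1)
    o=(135,120) if n=="S" else (180,70)
    cv2.imwrite(f"pics/f{n}.png",im[o[1]*3:o[1]*3+480,o[0]*3:o[0]*3+620])
cv2.imwrite("pics/f.png",cv2.resize(np.vstack([cv2.imread("pics/fS.png"),cv2.imread("pics/fT.png")]),None,fx=.62,fy=.62))
E
```

```text
bath [ 0.5821 -0.0857 -1.5929] 0.030752718595855853
bath [ 0.579  -0.0831 -1.6054] 0.01630151593434982
bath [ 0.5799 -0.0839 -1.6017] 0.06334358780652491
tray [ 0.6159  0.0785 -1.7987] 0.027374109386294015
tray [ 0.6152  0.0827 -1.788 ] 0.01998967442160627
tray [ 0.6154  0.0814 -1.7939] 0.07328990742368519
(array([[-0.1664,  0.0305],
       [-0.0682,  0.0114]]), np.float64(-0.1921670171768579))
```

View pics/f.png

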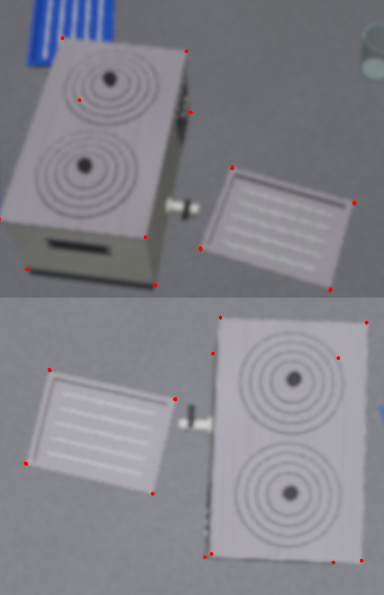

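Both outlines fit well (red dots sit on the corners), and the grey tray is confirmed as the right one. In the bath frame the tray is at (-0.166, +0.030) with a yaw of -11°. 

1. Push sideways on its +y flank near the rear. This corrects the offset and the yaw together.
2. Push from behind with the open fingers.

>>> {"method": "play_rows", "body": {
  "motion": [
    [-1,-0.37,0,0,0,0.5,0],
    [-1,-0.37,0,0,0,0.5,0],
    [-1,-0.37,0,0,0,0.5,0],
    [-1,-0.37,0,0,0,0.5,0],
    [-1,-0.37,0,0,0,0.5,0]
  ]
}}

```text
time: 1.92
ee_pos: [0.4079, 0.4209, 0.1886]
eef_rot: [0.568, 0.823, 0.0, 0.0]
ft_force: [-0.4, 0.6, -0.7]
width: 0.0449
```

```bash
cat >> h.py <<'E'
from scipy.spatial.transform import Rotation as Ro
def go(bx,by,z,off=0):
    "fractions to bring TCP to bath-frame (bx,by), height z, tool y along bath y turned by off"
    s=r.read_state(); b=np.load("bath.npy"); R=Ro.from_quat(s["eef_rot"])
    w=w2(b,[(bx,by,z)])[0]; a=b[2]+off
    # tool x along -bath x (z down, y along bath y)
    M=np.c_[[-np.cos(a),-np.sin(a),0],[-np.sin(a),np.cos(a),0],[0,0,-1]]
    D=R.inv()*Ro.from_matrix(M)
    print("t",round(s["time"],2),"pos",np.round(s["ee_pos"],4),"F",np.round(s["ft_force"],1),"w",round(s["width"],3),
      "\n->",np.round(w,3),"shift",np.round(R.inv().apply(w-s["ee_pos"])/.2,3),"turn",np.round(D.as_rotvec()/(np.pi/2),3))
E
python3 -c "
from h import *
go(-.205,.16,.188)"
```

```text
t 1.93 pos [0.4079 0.4209 0.1886] F [-0.4  0.6 -0.7] w 0.045 
-> [0.746 0.116 0.188] shift [-2.025  1.041  0.005] turn [0.   0.   0.25]
```

>>> {"method": "play_rows", "body": {
  "motion": [
    [-1,0.5,0,0,0,0.25,0],
    [-1,0.5,0,0,0,0.25,0],
    [-1,0.5,0,0,0,0.25,0],
    [-1,0.5,0,0,0,0.25,0],
    [-1,0.5,0,0,0,0.25,0]
  ]
}}

```text
time: 2.55
ee_pos: [0.5726, 0.2706, 0.188]
eef_rot: [0.716, 0.698, -0.0, 0.0]
ft_force: [-0.1, -0.3, -0.4]
width: 0.0011
```

```bash
python3 -c "
from h import *
go(-.19,.147,.188)"
```

```text
t 2.55 pos [0.5726 0.2706 0.188 ] F [-0.1 -0.3 -0.4] w 0.001 
-> [0.733 0.101 0.188] shift [-0.825  0.821  0.001] turn [0.    0.001 0.003]
```

>>> {"method": "play_rows", "body": {
  "motion": [
    [-0.825,0.82,0,0,0,0,0],
    [-0.825,0.82,0,0,0,0,0],
    [-0.825,0.82,0,0,0,0,0],
    [-0.825,0.82,0,0,0,0,0],
    [-0.825,0.82,0,0,0,0,0]
  ]
}}

```text
time: 3.18
ee_pos: [0.7321, 0.1015, 0.187]
eef_rot: [0.716, 0.698, -0.001, 0.0]
ft_force: [-0.7, 0.1, 0.5]
width: 0.0002
```

>>> {"method": "play_rows", "body": {
  "motion": [
    [0,0,0.4,0,0,0,0],
    [0,0,0.8,0,0,0,0],
    [0,0,0.9,0,0,0,0],
    [0,0,0.9,0,0,0,0]
  ]
}}

```text
time: 3.68
ee_pos: [0.7268, 0.1067, 0.0034]
eef_rot: [0.714, 0.7, -0.003, -0.003]
ft_force: [0.1, 0.7, 0.7]
width: 0.0005
```

```bash
python3 -c "
from h import *
go(-.19,.125,.008)
T=eyes.camera('top'); save(T,'d.png',(170,60,420,240),3)"
```

```text
t 3.67 pos [0.7268 0.1067 0.0034] F [0.1 0.7 0.7] w 0.0 
-> [0.711 0.102 0.008] shift [-0.025 -0.08  -0.022] turn [-0.006 -0.     0.007]
```

View pics/d.png

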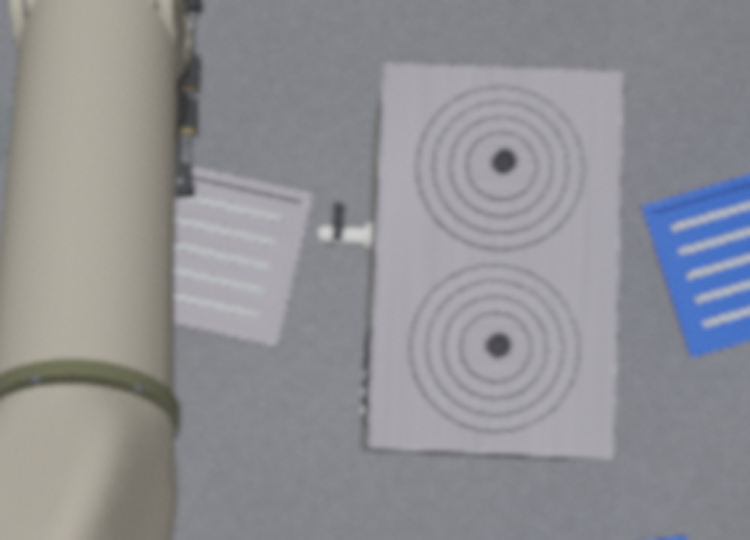

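The fingers are down beside the tray's flank at crop (185,190), and the tray hasn't moved. Next is the side push.

>>> {"method": "play_rows", "body": {
  "motion": [
    [0,-0.05,-0.02,0,0,0,0],
    [-0.01,-0.1,-0.02,0,0,0,0],
    [-0.01,-0.14,-0.02,0,0,0,0],
    [-0.01,-0.18,-0.02,0,0,0,0],
    [-0.01,-0.215,-0.02,0,0,0,0]
  ]
}}

```text
time: 4.35
ee_pos: [0.6876, 0.1026, 0.0125]
eef_rot: [0.716, 0.699, 0.0, -0.0]
ft_force: [-0.2, -1.0, 0.3]
width: 0.0006
```

```bash
python3 - <<'E'
from h import *
go(-.19,.098,.008)
b=np.load("bath.npy")
S=eyes.camera("scene"); m=mask(S,"tray",(280,236)); t,f=fit([(S,m)],TRAY,(.6,.085,-1.65)); print(t,f,inframe(b,t))
E
```

```text
t 4.35 pos [0.6876 0.1026 0.0125] F [-0.2 -1.   0.3] w 0.001 
-> [0.684 0.103 0.008] shift [ 0.001 -0.02   0.022] turn [ 0.    -0.     0.004]
[ 0.61460724  0.07911372 -1.78190164] 0.9334371135841724 (array([[-0.16404927,  0.02969086],
       [-0.06566799,  0.01177091]]), np.float64(-0.18017279350046222))
```

```bash
python3 - <<'E'
from h import *
S=eyes.camera("scene"); 
for d in eyes.regions_of(S,"tray"): print(d["p"],d["xy"],d["region"].sum())
save(S,"e.png",(190,130,400,310),3)
E
```

```text
0.93 [271.9, 241.8] 1845
0.9 [170.0, 129.2] 1588
0.84 [98.3, 225.1] 3302
```

View pics/e.png

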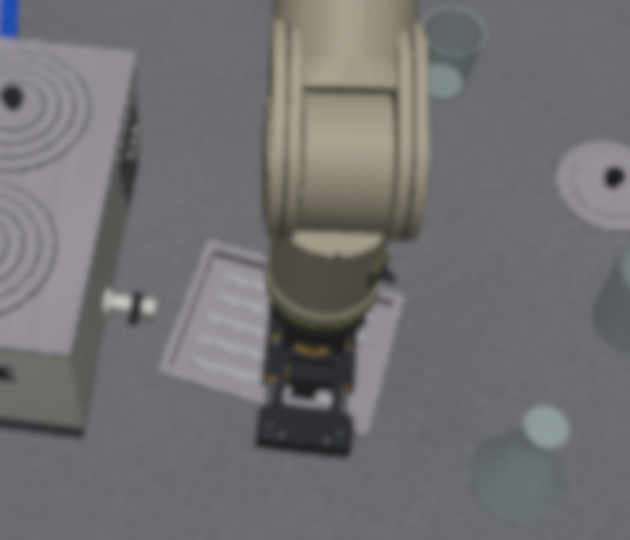

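The tray hardly moved, and the tip was at 12 mm, which is too high for a sure contact. I'll back off, lower the tip and push again.

>>> {"method": "play_rows", "body": {
  "motion": [
    [0,0.1,0,0,0,0,0],
    [0,0.2,0,0,0,0,0],
    [0,0.2,0.02,0,0,0,0],
    [0,0.2,0.03,0,0,0,0],
    [0,0.2,0.03,0,0,0,0]
  ]
}}

```text
time: 5.18
ee_pos: [0.7275, 0.1016, 0.006]
eef_rot: [0.716, 0.699, -0.0, -0.0]
ft_force: [0.2, 0.1, -0.4]
width: 0.0007
```

```bash
python3 - <<'E'
from h import *
go(-.19,.098,.006)
S=eyes.camera("scene")
im=cv2.resize(S["image"][:,:,::-1],None,fx=4,fy=4)
for P in (TRAY,): 
    for X in w2((.6154,.0814,-1.7939),P): cv2.circle(im,tuple(((proj(S,X)+.5)*4).astype(int)),3,(0,0,255),-1)
cv2.circle(im,tuple(((proj(S,r.read_state()["ee_pos"])+.5)*4).astype(int)),4,(0,255,0),-1)
cv2.imwrite("pics/g.png",im[190*4:310*4,220*4:360*4])
E
```

```text
t 5.17 pos [0.7275 0.1016 0.006 ] F [ 0.2  0.1 -0.4] w 0.001 
-> [0.684 0.103 0.006] shift [ 0.001 -0.219  0.   ] turn [-0.001 -0.     0.004]
```

View pics/g.png

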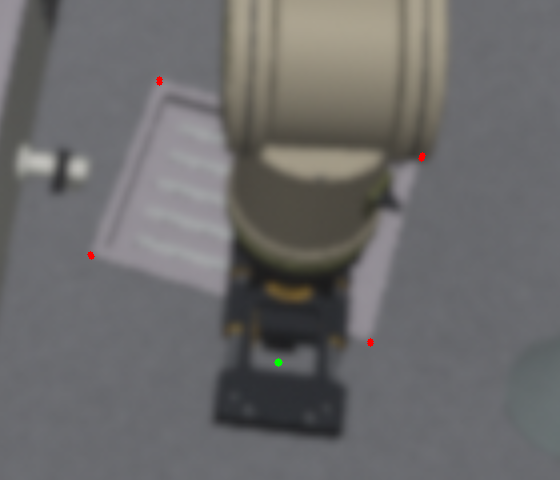

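The tray has moved only a few mm (its corners are just off the red dots), and the tip is clear at the flank. I'll push further, this time at 6 mm height.

>>> {"method": "play_rows", "body": {
  "motion": [
    [0,-0.06,0,0,0,0,0],
    [0,-0.12,0,0,0,0,0],
    [0,-0.16,0,0,0,0,0],
    [0,-0.19,0,0,0,0,0],
    [0,-0.22,0,0,0,0,0]
  ]
}}

```text
time: 5.85
ee_pos: [0.684, 0.1026, 0.0065]
eef_rot: [0.716, 0.699, 0.0, 0.0]
ft_force: [-0.5, 0.6, -0.1]
width: 0.0005
```

>>> {"method": "play_rows", "body": {
  "motion": [
    [0,0.2,0,0,0,0,0],
    [0,0.25,-0.1,0,0,0,0],
    [0.4,0.25,-0.6,0,0,0,100],
    [0.8,0.25,-0.6,0,0,0,100],
    [1,0.25,-0.6,0,0,0,100]
  ]
}}

```text
time: 6.48
ee_pos: [0.7387, 0.2596, 0.1175]
eef_rot: [0.716, 0.698, 0.001, 0.001]
ft_force: [1.0, 0.2, 0.2]
width: 0.0229
```

```bash
python3 - <<'E'
from h import *
b=np.load("bath.npy"); np.set_printoptions(precision=4,suppress=True)
go(-.32,.03,.1)
S=eyes.camera("scene");T=eyes.camera("top");ims=[]
for p,c in((S,(280,236)),(T,(234,143))):
    m=mask(p,"tray",c); t,f=fit([(p,m)],TRAY,(.61,.085,-1.65)); print(t,f,*inframe(b,t))
    im=cv2.resize(p["image"][:,:,::-1],None,fx=3,fy=3)
    for X in w2(t,TRAY): cv2.circle(im,tuple(((proj(p,X)+.5)*3).astype(int)),2,(0,0,255),-1)
    ims.append(im[c[1]*3-200:c[1]*3+200,c[0]*3-250:c[0]*3+250])
cv2.imwrite("pics/i.png",np.vstack(ims)[:,:,:][::1][:800]); cv2.imwrite("pics/i.png",cv2.resize(np.vstack(ims),(375,600)))
E
```

```text
t 6.47 pos [0.7387 0.2596 0.1175] F [1.  0.2 0.2] w 0.023 
-> [0.62  0.235 0.1  ] shift [-0.138 -0.592  0.086] turn [ 0.002 -0.001  0.004]
[ 0.6158  0.079  -1.7928] 0.023829215341672694 [[-0.164   0.0309]
 [-0.0658  0.0119]] -0.1910992120246955
[ 0.6152  0.0823 -1.7958] 0.027435738315315022 [[-0.1673  0.0302]
 [-0.0692  0.0109]] -0.19409359229074097
```

View pics/i.png

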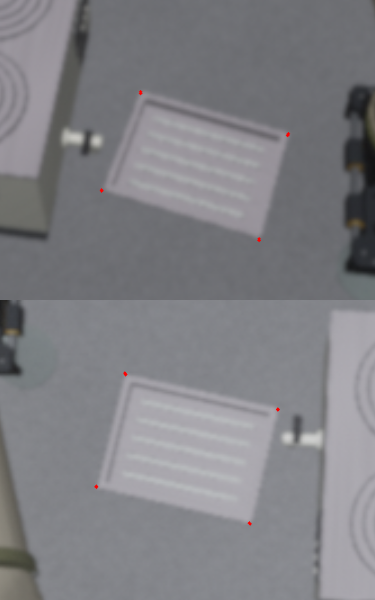

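The tray hasn't moved at all: it's still at y=+0.030 with a yaw of -0.19. The fingers are also close to the flask, so I'll rise straight up first and back away. Then I'll check the tip position against the earlier picture.

>>> {"method": "play_rows", "body": {
  "motion": [
    [0,0,-0.25,0,0,0,100],
    [0,0,-0.4,0,0,0,100],
    [-0.2,-0.3,-0.4,0,0,0,100],
    [-0.2,-0.55,-0.4,0,0,0,100],
    [-0.2,-0.55,-0.4,0,0,0,100]
  ]
}}

```text
time: 7.3
ee_pos: [0.6226, 0.2183, 0.1939]
eef_rot: [0.716, 0.698, -0.002, -0.002]
ft_force: [0.5, 1.1, 0.2]
width: 0.0846
```

```bash
python3 - <<'E'
from h import *
go(-.30,.05,.006)
S=eyes.camera("scene");T=eyes.camera("top");W=eyes.camera("wrist")
for z in(.01,.03,.06,.09): print(z,ray(T,(170+185/3,60+192/3),z))
for p in(S,T): print([ (round(d["p"],2),np.round(ray(p,d["xy"],0),3)) for d in eyes.landmark_of(p,"flask")[:2]])
tcp=r.read_state()["ee_pos"]; print(proj(W,tcp), -W["R"].T@W["t"])
a=W["image"][:,:,::-1].copy(); cv2.circle(a,tuple(proj(W,tcp).astype(int)),3,(0,255,0),-1)
b=T["image"][:,:,::-1].copy(); cv2.circle(b,tuple(proj(T,tcp).astype(int)),2,(0,255,0),-1)
cv2.imwrite("pics/j.png",cv2.resize(np.vstack([a,b]),(400,600)))
E
```

```text
t 7.3 pos [0.6226 0.2183 0.1939] F [0.5 1.1 0.2] w 0.085 
-> [0.639 0.214 0.006] shift [-0.017  0.088  0.939] turn [-0.003  0.     0.003]
0.01 [0.66724325 0.08830053 0.01      ]
0.03 [0.66233782 0.08633601 0.03      ]
0.06 [0.65497969 0.08338922 0.06      ]
0.09 [0.64762155 0.08044244 0.09      ]
[(0.87, array([0.733, 0.298, 0.   ]))]
[(0.5, array([0.736, 0.297, 0.   ]))]
[256.9307614  222.87996635] [0.62901886 0.30033909 0.39182205]
```

View pics/j.png

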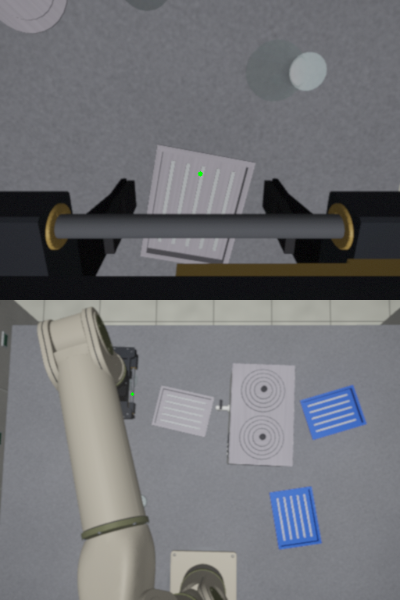

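The flask hasn't moved, and the TCP projects between the fingertips in the wrist view, at (200,173). The side pushes most likely passed over the flange, so the tip height is suspect. I'll probe the bench behind the tray with the fingers open.

>>> {"method": "play_rows", "body": {
  "motion": [
    [0,0.09,0.3,0,0,0,100],
    [0,0.09,0.6,0,0,0,100],
    [0,0.09,0.85,0,0,0,100],
    [0,0.09,0.93,0,0,0,100],
    [0,0.09,0.93,0,0,0,100]
  ]
}}

```text
time: 8.18
ee_pos: [0.6456, 0.2204, 0.0092]
eef_rot: [0.716, 0.698, -0.0, 0.0]
ft_force: [-0.0, -0.1, 1.1]
width: 0.0871
```

>>> {"method": "play_rows", "body": {
  "motion": [
    [0,0,0.02,0,0,0,100],
    [0,0,0.03,0,0,0,100],
    [0,0,0.04,0,0,0,100],
    [0,0,0.04,0,0,0,100]
  ]
}}

```text
time: 8.68
ee_pos: [0.6451, 0.2208, 0.0014]
eef_rot: [0.716, 0.699, 0.0, -0.0]
ft_force: [0.0, -0.5, -0.1]
width: 0.0869
```

```bash
python3 - <<'E'
from h import *
go(-.30,.05,.006)
S=eyes.camera("scene");W=eyes.camera("wrist")
tcp=r.read_state()["ee_pos"]
a=W["image"][:,:,::-1].copy(); cv2.circle(a,tuple(proj(W,tcp).astype(int)),3,(0,255,0),-1)
b=S["image"][:,:,::-1].copy(); cv2.circle(b,tuple(proj(S,tcp).astype(int)),1,(0,255,0),-1)
c=cv2.resize(b[160:300,220:407],(512,384))
cv2.imwrite("pics/k.png",cv2.resize(np.vstack([a,c]),(400,600)))
for t in [w2((.6154,.0814,-1.7939),[(sx*.1,sy*.075,.014)])[0] for sx in(1,-1) for sy in (1,-1)]: print(np.round(t,3),np.round(proj(W,t)))
E
```

```text
t 8.68 pos [0.6451 0.2208 0.0014] F [ 0.  -0.5 -0.1] w 0.087 
-> [0.639 0.214 0.006] shift [-0.033 -0.029 -0.023] turn [ 0.    -0.     0.004]
[ 0.666 -0.033  0.014] [289. 522.]
[0.52  0.    0.014] [101. 496.]
[0.711 0.162 0.014] [360. 314.]
[0.564 0.196 0.014] [124. 273.]
```

View pics/k.png

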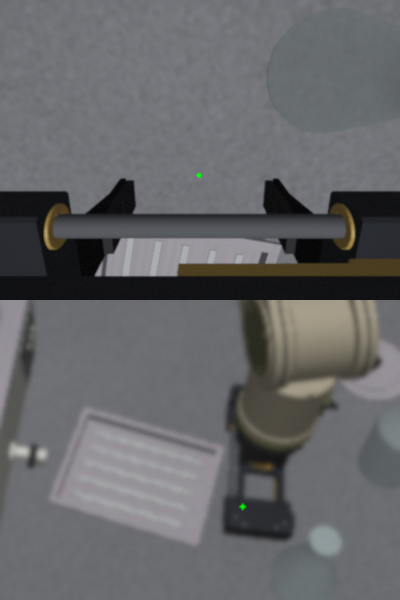

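>>> {"method": "play_rows", "body": {
  "motion": [
    [0,0,0.01,0,0,0,100],
    [0,0,0.015,0,0,0,100],
    [0,0,0.015,0,0,0,100]
  ]
}}

```text
time: 9.15
ee_pos: [0.645, 0.2206, -0.002]
eef_rot: [0.716, 0.699, -0.0, -0.0]
ft_force: [-0.0, 0.5, -0.3]
width: 0.0871
```

```bash
python3 - <<'E'
from h import *
go(-.30,.05,.006)
E
```

```text
t 9.15 pos [ 0.645   0.2206 -0.002 ] F [-0.   0.5 -0.3] w 0.087 
-> [0.639 0.214 0.006] shift [-0.032 -0.028 -0.04 ] turn [-0.     0.     0.004]
```

There's no bench contact at a reported z of -2 mm, so the height reading is offset. I'll keep probing in small steps.

>>> {"method": "play_rows", "body": {
  "motion": [
    [0,0,0.015,0,0,0,100],
    [0,0,0.015,0,0,0,100]
  ]
}}

```text
time: 9.4
ee_pos: [0.6448, 0.2206, -0.0051]
eef_rot: [0.716, 0.699, -0.0, -0.0]
ft_force: [-0.3, -0.3, -0.5]
width: 0.0871
```

>>> {"method": "play_rows", "body": {
  "motion": [
    [0,0,0.015,0,0,0,100],
    [0,0,0.015,0,0,0,100]
  ]
}}

```text
time: 9.65
ee_pos: [0.6448, 0.2206, -0.0081]
eef_rot: [0.716, 0.699, -0.0, -0.0]
ft_force: [-0.2, -0.8, 0.0]
width: 0.0868
```

>>> {"method": "play_rows", "body": {
  "motion": [
    [0,0,0.015,0,0,0,100],
    [0,0,0.015,0,0,0,100]
  ]
}}

```text
time: 9.9
ee_pos: [0.6448, 0.2206, -0.0111]
eef_rot: [0.716, 0.699, -0.0, -0.0]
ft_force: [0.6, -0.1, -0.4]
width: 0.0867
```

>>> {"method": "play_rows", "body": {
  "motion": [
    [0,0,0.015,0,0,0,100],
    [0,0,0.015,0,0,0,100]
  ]
}}

```text
time: 10.15
ee_pos: [0.6448, 0.2206, -0.0141]
eef_rot: [0.716, 0.699, -0.0, -0.0]
ft_force: [-0.4, 0.6, 0.3]
width: 0.0873
```

>>> {"method": "play_rows", "body": {
  "motion": [
    [0,0,0.01,0,0,0,100],
    [0,0,0.01,0,0,0,100]
  ]
}}

```text
time: 10.4
ee_pos: [0.6449, 0.2206, -0.016]
eef_rot: [0.716, 0.699, -0.0, -0.0]
ft_force: [-0.9, -0.4, -0.1]
width: 0.0872
```

>>> {"method": "play_rows", "body": {
  "motion": [
    [0,0,0.01,0,0,0,100],
    [0,0,0.01,0,0,0,100]
  ]
}}

```text
time: 10.65
ee_pos: [0.6449, 0.2207, -0.018]
eef_rot: [0.716, 0.699, -0.0, -0.0]
ft_force: [0.2, -0.5, 0.2]
width: 0.0872
```

>>> {"method": "play_rows", "body": {
  "motion": [
    [0,0,0.01,0,0,0,100],
    [0,0,0.01,0,0,0,100]
  ]
}}

```text
time: 10.9
ee_pos: [0.6449, 0.2207, -0.02]
eef_rot: [0.716, 0.699, -0.0, -0.0]
ft_force: [-0.1, -0.1, -0.1]
width: 0.0868
```

>>> {"method": "play_rows", "body": {
  "motion": [
    [0,0,0.01,0,0,0,100],
    [0,0,0.01,0,0,0,100]
  ]
}}

```text
time: 11.15
ee_pos: [0.6449, 0.2206, -0.022]
eef_rot: [0.716, 0.699, -0.0, -0.0]
ft_force: [-0.0, -0.5, 0.2]
width: 0.0871
```

>>> {"method": "play_rows", "body": {
  "motion": [
    [0,0,0.01,0,0,0,100],
    [0,0,0.01,0,0,0,100]
  ]
}}

```text
time: 11.4
ee_pos: [0.6449, 0.2206, -0.024]
eef_rot: [0.716, 0.699, -0.0, -0.0]
ft_force: [-0.0, 1.1, 0.3]
width: 0.0869
```

```bash
python3 - <<'E'
from h import *
go(-.30,.05,.006)
S=eyes.camera("scene");W=eyes.camera("wrist")
tcp=r.read_state()["ee_pos"]
a=W["image"][:,:,::-1].copy(); cv2.circle(a,tuple(proj(W,tcp).astype(int)),3,(0,255,0),-1)
b=S["image"][:,:,::-1].copy(); cv2.circle(b,tuple(proj(S,tcp).astype(int)),1,(0,255,0),-1)
c=cv2.resize(b[160:300,220:407],(512,384))
cv2.imwrite("pics/l.png",cv2.resize(np.vstack([a,c]),(400,600)))
E
```

```text
t 11.4 pos [ 0.6449  0.2206 -0.024 ] F [-0.   1.1  0.3] w 0.087 
-> [0.639 0.214 0.006] shift [-0.032 -0.028 -0.15 ] turn [-0.     0.     0.004]
```

View pics/l.png

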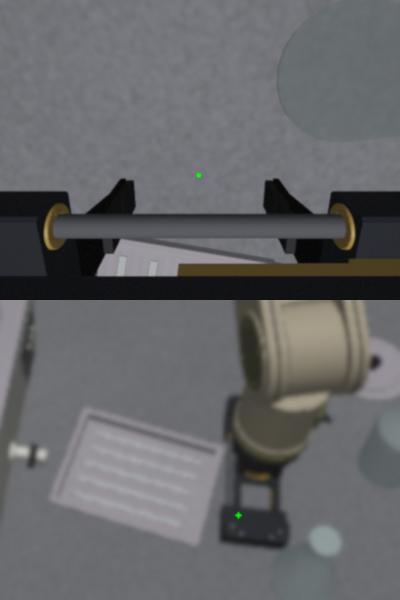

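```bash
python3 - <<'E'
from h import *
W=eyes.camera("wrist"); tcp=r.read_state()["ee_pos"]; R=Ro.from_quat(r.read_state()["eef_rot"])
print(W["mtx"][0,0],W["R"]@tcp+W["t"],(-W["R"].T@W["t"])-tcp)
for dz in(0,-.02,-.04,-.06):
  print(dz,[np.round(proj(W,tcp+R.apply([x,y,dz]))*400/512,0) for x in(-.0095,.0095) for y in(-.0435,.0435,-.0585,.0585)])
b=np.load("bath.npy")
for l in("tray","tray_edge"):
  for d in eyes.landmark_of(W,l)[:2]: print(l,d["p"],d["xy"],[np.round(ray(W,d["xy"],z),3) for z in(0,-.03)])
# tray corner along rear edge seen in wrist at different assumed camera-height errors
t=(.6154,.0814,-1.7939)
for e in(0,.02,.03,.04):
  print(e,[np.round(proj(W,w2(t,[(-.1,y,.016-e)])[0])*400/512) for y in(.075,0,-.075)])
E
```

```text
338.1087016587191 [2.69637980e-05 2.02987518e-02 2.11115013e-01] [0.00192587 0.08064293 0.19614943]
0 [array([145., 186.]), array([253., 186.]), array([127., 186.]), array([271., 186.]), array([144., 164.]), array([254., 164.]), array([125., 164.]), array([273., 164.])]
-0.02 [array([140., 198.]), array([258., 198.]), array([120., 198.]), array([278., 198.]), array([138., 174.]), array([260., 174.]), array([117., 174.]), array([281., 174.])]
-0.04 [array([134., 211.]), array([265., 211.]), array([111., 211.]), array([287., 211.]), array([132., 185.]), array([267., 185.]), array([108., 185.]), array([290., 185.])]
-0.06 [array([126., 229.]), array([273., 229.]), array([100., 229.]), array([298., 229.]), array([123., 200.]), array([275., 200.]), array([ 97., 200.]), array([302., 200.])]
0 [array([292., 270.]), array([190., 252.]), array([ 82., 234.])]
0.02 [array([284., 251.]), array([191., 235.]), array([ 93., 218.])]
0.03 [array([280., 243.]), array([191., 228.]), array([ 98., 212.])]
0.04 [array([277., 236.]), array([191., 221.]), array([103., 205.])]
```

In the wrist view the fingertips sit about 35–40 mm short of the reported TCP, so the tips are still about 15 mm up. I'll continue down until they touch.

>>> {"method": "play_rows", "body": {
  "motion": [
    [0,0,0.015,0,0,0,100],
    [0,0,0.015,0,0,0,100],
    [0,0,0.025,0,0,0,100],
    [0,0,0.025,0,0,0,100]
  ]
}}

```text
time: 12.15
ee_pos: [0.6449, 0.2206, -0.029]
eef_rot: [0.716, 0.699, -0.0, -0.0]
ft_force: [0.1, -0.2, 0.7]
width: 0.0871
```

>>> {"method": "play_rows", "body": {
  "motion": [
    [0,0,0.01,0,0,0,100],
    [0,0,0.01,0,0,0,100]
  ]
}}

```text
time: 12.4
ee_pos: [0.6449, 0.2207, -0.031]
eef_rot: [0.716, 0.699, -0.0, -0.0]
ft_force: [-0.5, -0.3, 0.1]
width: 0.0871
```

>>> {"method": "play_rows", "body": {
  "motion": [
    [0,0,0.01,0,0,0,100],
    [0,0,0.01,0,0,0,100]
  ]
}}

```text
time: 12.65
ee_pos: [0.6449, 0.2206, -0.033]
eef_rot: [0.716, 0.699, -0.0, -0.0]
ft_force: [0.2, -0.2, 0.6]
width: 0.0868
```

>>> {"method": "play_rows", "body": {
  "motion": [
    [0,0,0.01,0,0,0,100],
    [0,0,0.01,0,0,0,100]
  ]
}}

```text
time: 12.9
ee_pos: [0.6452, 0.2208, -0.0337]
eef_rot: [0.716, 0.699, 0.0, -0.0]
ft_force: [-5.0, -0.4, 9.2]
width: 0.0867
```

>>> {"method": "play_rows", "body": {
  "motion": [
    [0,0,0.01,0,0,0,100],
    [0,0,0.01,0,0,0,100]
  ]
}}

```text
time: 13.15
ee_pos: [0.6453, 0.2207, -0.0338]
eef_rot: [0.716, 0.698, 0.0, -0.0]
ft_force: [-12.6, -3.5, 26.3]
width: 0.0869
```

>>> {"method": "play_rows", "body": {
  "motion": [
    [0,0,0.01,0,0,0,100],
    [0,0,0.01,0,0,0,100]
  ]
}}

```text
time: 13.4
ee_pos: [0.6453, 0.2208, -0.0339]
eef_rot: [0.716, 0.698, 0.001, -0.001]
ft_force: [-21.0, -6.2, 43.9]
width: 0.0866
```

The bench touches at a reported z of -0.0335, so tip height is reported z plus 0.0335. I'll lift off and redo the side push at the right height.

>>> {"method": "play_rows", "body": {
  "motion": [
    [0,0,-0.1,0,0,0,0],
    [0,0,-0.4,0,0,0,0],
    [-0.3,0,-0.4,0,0,0,0],
    [-0.6,0.2,-0.4,0,0,0,0],
    [-0.6,0.45,-0.4,0,0,0,0]
  ]
}}

```text
time: 14.02
ee_pos: [0.733, 0.0925, 0.0427]
eef_rot: [0.718, 0.697, -0.0, 0.001]
ft_force: [0.9, 0.9, 0.3]
width: 0.0448
```

```bash
sed -i 's/w=w2(b,\[(bx,by,z)\])\[0\]/w=w2(b,[(bx,by,z-.0335)])[0]/' h.py; python3 - <<'E'
from h import *
go(-.19,.15,.007)
E
```

```text
t 14.03 pos [0.733  0.0925 0.0427] F [0.9 0.9 0.3] w 0.045 
-> [ 0.736  0.101 -0.027] shift [0.045 0.012 0.346] turn [0.001 0.001 0.001]
```

>>> {"method": "play_rows", "body": {
  "motion": [
    [0.045,0.05,0,0,0,0,0],
    [0.045,0.05,0,0,0,0,0],
    [0.045,0.05,0.2,0,0,0,0],
    [0.045,0.05,0.345,0,0,0,0],
    [0.045,0.05,0.345,0,0,0,0]
  ]
}}

```text
time: 14.65
ee_pos: [0.7398, 0.1073, -0.0301]
eef_rot: [0.715, 0.699, -0.002, -0.001]
ft_force: [-0.3, 0.6, 0.2]
width: 0.0015
```

```bash
python3 - <<'E'
from h import *
go(-.19,.099,.007)
E
```

```text
t 14.65 pos [ 0.7398  0.1073 -0.0301] F [-0.3  0.6  0.2] w 0.001 
-> [ 0.685  0.103 -0.027] shift [-0.029 -0.275 -0.017] turn [-0.003  0.001  0.005]
```

>>> {"method": "play_rows", "body": {
  "motion": [
    [0,-0.07,0,0,0,0,0],
    [0,-0.13,0,0,0,0,0],
    [0,-0.18,0,0,0,0,0],
    [0,-0.23,0,0,0,0,0],
    [0,-0.28,0,0,0,0,0]
  ]
}}

```text
time: 15.28
ee_pos: [0.6872, 0.109, -0.0264]
eef_rot: [0.716, 0.699, 0.001, 0.001]
ft_force: [4.5, 1.6, 2.9]
width: -0.0001
```

>>> {"method": "play_rows", "body": {
  "motion": [
    [0,0.1,0,0,0,0,0],
    [0,0.25,0,0,0,0,0],
    [0,0.25,-0.3,0,0,0,0],
    [0.1,0.1,-0.9,0,0,0,0],
    [0.6,-0.3,-0.9,0,0,0,0]
  ]
}}

```text
time: 15.9
ee_pos: [0.6865, 0.1584, 0.1196]
eef_rot: [0.718, 0.696, 0.001, 0.002]
ft_force: [0.2, 2.3, -0.3]
width: 0.0007
```

>>> {"method": "play_rows", "body": {
  "motion": [
    [0.2,-0.1,0,0,0,0,100],
    [0.2,-0.1,0,0,0,0,100],
    [0.2,-0.1,0,0,0,0,100]
  ]
}}

```text
time: 16.27
ee_pos: [0.6653, 0.2019, 0.1154]
eef_rot: [0.716, 0.698, -0.001, -0.0]
ft_force: [0.6, -0.1, -0.2]
width: 0.0227
```

```bash
cat > m.py <<'E'
from h import *
def meas(g=(.6,.08,-1.62)):
    b=np.load("bath.npy")
    for n in("scene","top"):
        p=eyes.camera(n); c=proj(p,(g[0],g[1],.01)); m=mask(p,"tray",c); t,f=fit([(p,m)],TRAY,g); print(n,m.sum(),np.round(t,4),round(f,3),*np.round(inframe(b,t)[0].ravel(),4),round(t[2]-b[2],4))
E
python3 - <<'E'
from m import *
meas(); go(-.31,.03,.007)
E
```

```text
scene 3212 [ 0.5953  0.0732 -1.7104] 0.039 -0.1576 0.0106 -0.0581 -0.0002 -0.1087
top 3616 [ 0.5945  0.0771 -1.7139] 0.027 -0.1615 0.0097 -0.0621 -0.0015 -0.1122
t 16.48 pos [0.6662 0.2011 0.1156] F [-0.1  0.6  0.3] w 0.038 
-> [ 0.619  0.225 -0.027] shift [ 0.114 -0.237  0.711] turn [-0.     0.001  0.003]
```

The side push worked: the tray is now at y=+0.010 with a yaw of -0.11. Next I'll go behind it with the fingers open.

```bash
python3 - <<'E'
from m import *
go(-.30,.012,.007)
E
```

```text
t 16.48 pos [0.6662 0.2011 0.1156] F [-0.1  0.6  0.3] w 0.038 
-> [ 0.601  0.216 -0.027] shift [ 0.064 -0.327  0.711] turn [-0.     0.001  0.003]
```

>>> {"method": "play_rows", "body": {
  "motion": [
    [0.07,-0.33,0,0,0,0,100],
    [0.07,-0.33,0,0,0,0,100],
    [0.07,-0.33,0.3,0,0,0,100],
    [0.07,-0.33,0.6,0,0,0,100],
    [0.07,-0.33,0.71,0,0,0,100]
  ]
}}

```text
time: 17.1
ee_pos: [0.5987, 0.2166, -0.0298]
eef_rot: [0.716, 0.698, -0.002, -0.001]
ft_force: [-0.2, 0.3, 0.9]
width: 0.0846
```

>>> {"method": "play_rows", "body": {
  "motion": [
    [0,0,0,0,0,0,100],
    [0,0,0,0,0,0,100]
  ]
}}

```text
time: 17.35
ee_pos: [0.6018, 0.2183, -0.0245]
eef_rot: [0.716, 0.698, 0.001, 0.0]
ft_force: [0.3, -0.2, 0.8]
width: 0.0868
```

```bash
python3 - <<'E'
from m import *
go(-.245,.01,.007)
E
```

```text
t 17.35 pos [ 0.6018  0.2183 -0.0245] F [ 0.3 -0.2  0.8] w 0.087 
-> [ 0.597  0.161 -0.027] shift [-0.289 -0.015  0.01 ] turn [ 0.001 -0.001  0.004]
```

>>> {"method": "play_rows", "body": {
  "motion": [
    [-0.08,0,0.01,0,0,0,100],
    [-0.14,0,0.01,0,0,0,100],
    [-0.19,0,0.01,0,0,0,100],
    [-0.24,-0.01,0.01,0,0,0,100],
    [-0.29,-0.02,0.01,0,0,0,100]
  ]
}}

```text
time: 17.98
ee_pos: [0.595, 0.1608, -0.0276]
eef_rot: [0.715, 0.699, 0.001, -0.0]
ft_force: [1.1, 4.4, 1.9]
width: 0.0869
```

```bash
python3 - <<'E'
from m import *
meas((.59,.055,-1.6)); go(-.20,.01,.007)
E
```

```text
scene 2921 [ 0.6022  0.0433 -1.58  ] 0.145 -0.1279 0.0184 -0.0279 0.0205 0.0218
top 3463 [ 0.6005  0.0426 -1.5907] 0.09 -0.1272 0.0167 -0.0272 0.0178 0.011
t 18.18 pos [ 0.5948  0.1596 -0.0282] F [-0.5  0.1 -0.3] w 0.087 
-> [ 0.596  0.116 -0.027] shift [-0.219  0.011 -0.008] turn [-0.     0.001  0.004]
```

Straightened, but y is about +0.017. That's too much for the mouth, so I'll give it a second side push through the tray's middle.

>>> {"method": "play_rows", "body": {
  "motion": [
    [0.1,0,0,0,0,0,100],
    [0.15,0,-0.2,0,0,0,100],
    [0.1,0.2,-0.5,0,0,0,0],
    [0,0.5,-0.5,0,0,0,0],
    [-0.3,0.75,-0.5,0,0,0,0]
  ]
}}

```text
time: 18.8
ee_pos: [0.7313, 0.1183, 0.0726]
eef_rot: [0.713, 0.701, 0.002, -0.0]
ft_force: [0.2, 0.7, -0.1]
width: 0.0647
```

```bash
python3 - <<'E'
from m import *
go(-.13,.14,.007); meas((.6,.045,-1.6))
E
```

```text
t 18.8 pos [0.7313 0.1183 0.0726] F [ 0.2  0.7 -0.1] w 0.065 
-> [ 0.724  0.042 -0.027] shift [-0.385 -0.032  0.494] turn [ 0.001 -0.002  0.009]
scene 2338 [ 0.6001  0.0433 -1.5874] 0.445 -0.1278 0.0163 -0.0278 0.0177 0.0143
top 2873 [ 0.6014  0.0424 -1.6168] 0.293 -0.127 0.0176 -0.027 0.0161 -0.0151
```

>>> {"method": "play_rows", "body": {
  "motion": [
    [-0.2,0,0,0,0,0,0],
    [-0.37,0,0,0,0,0,0],
    [-0.37,0,0,0,0,0,0],
    [-0.37,0,0.25,0,0,0,0],
    [-0.37,0,0.49,0,0,0,0]
  ]
}}

```text
time: 19.62
ee_pos: [0.7274, 0.0434, -0.0272]
eef_rot: [0.714, 0.7, 0.001, -0.001]
ft_force: [0.8, 0.7, -0.5]
width: 0.0027
```

>>> {"method": "play_rows", "body": {
  "motion": [
    [0,0,0,0,0,0,0],
    [0,0,0,0,0,0,0]
  ]
}}

```text
time: 19.88
ee_pos: [0.7276, 0.0415, -0.0255]
eef_rot: [0.715, 0.699, 0.0, -0.0]
ft_force: [-0.4, -1.1, 0.1]
width: 0.0009
```

```bash
python3 - <<'E'
from m import *
go(-.13,.0895,.007); meas((.6,.045,-1.6))
E
```

```text
t 19.88 pos [ 0.7276  0.0415 -0.0255] F [-0.4 -1.1  0.1] w 0.001 
-> [ 0.673  0.043 -0.027] shift [ 0.003 -0.271  0.005] turn [ 0.    -0.001  0.006]
scene 1161 [ 0.5996  0.046  -1.5979] 1.889 -0.1305 0.0157 -0.0305 0.0161 0.0038
top 1268 [ 0.6     0.0448 -1.5997] 1.915 -0.1293 0.0162 -0.0293 0.0164 0.002
```

>>> {"method": "play_rows", "body": {
  "motion": [
    [0,-0.07,0,0,0,0,0],
    [0,-0.13,0,0,0,0,0],
    [0,-0.18,0,0,0,0,0],
    [0,-0.23,0,0,0,0,0],
    [0,-0.27,0,0,0,0,0]
  ]
}}

```text
time: 20.7
ee_pos: [0.6737, 0.0407, -0.0257]
eef_rot: [0.716, 0.699, 0.001, 0.001]
ft_force: [3.6, -0.2, 0.1]
width: 0.0007
```

>>> {"method": "play_rows", "body": {
  "motion": [
    [0,0.1,0,0,0,0,0],
    [0,0.25,0,0,0,0,0],
    [0.2,0.25,-0.3,0,0,0,0],
    [0.5,0.2,-0.6,0,0,0,0],
    [0.8,-0.1,-0.6,0,0,0,0]
  ]
}}

```text
time: 21.32
ee_pos: [0.6846, 0.167, 0.0874]
eef_rot: [0.716, 0.698, 0.002, 0.002]
ft_force: [-0.4, 1.1, -0.7]
width: 0.0004
```

>>> {"method": "play_rows", "body": {
  "motion": [
    [0.25,-0.25,0,0,0,0,100],
    [0.25,-0.25,0,0,0,0,100],
    [0.25,-0.25,0,0,0,0,100],
    [0.25,-0.25,0,0,0,0,100]
  ]
}}

```text
time: 21.82
ee_pos: [0.6348, 0.2155, 0.0841]
eef_rot: [0.716, 0.698, -0.0, 0.0]
ft_force: [-0.0, -0.4, 0.6]
width: 0.032
```

```bash
python3 - <<'E'
from m import *
go(-.27,.0,.007); meas((.585,.045,-1.6))
E
```

```text
t 21.82 pos [0.6348 0.2155 0.0841] F [-0.  -0.4  0.6] w 0.032 
-> [ 0.588  0.186 -0.027] shift [-0.153 -0.229  0.553] turn [0.    0.001 0.003]
scene 3159 [ 0.5877  0.0454 -1.6119] 0.042 -0.1296 0.0039 -0.0296 0.0028 -0.0102
top 3726 [ 0.5868  0.0495 -1.5903] 0.035 -0.1336 0.0029 -0.0336 0.004 0.0114
```

Centred (y=+0.003) and straight (about ±0.01 rad). Now for the push in.

>>> {"method": "play_rows", "body": {
  "motion": [
    [-0.13,-0.22,0,0,0,0,100],
    [-0.13,-0.22,0,0,0,0,100],
    [-0.13,-0.22,0,0,0,0,100],
    [-0.13,-0.22,0.3,0,0,0,100],
    [-0.13,-0.22,0.55,0,0,0,100]
  ]
}}

```text
time: 22.65
ee_pos: [0.5904, 0.1936, -0.027]
eef_rot: [0.715, 0.699, 0.001, 0.0]
ft_force: [0.0, -0.1, -1.2]
width: 0.0863
```

>>> {"method": "play_rows", "body": {
  "motion": [
    [0,0,0,0,0,0,100],
    [0,0,0,0,0,0,100]
  ]
}}

```text
time: 22.9
ee_pos: [0.5908, 0.1932, -0.024]
eef_rot: [0.716, 0.698, 0.001, 0.0]
ft_force: [-0.4, 0.3, 1.1]
width: 0.0869
```

```bash
python3 - <<'E'
from m import *
go(-.17,.0,.007)
E
```

```text
t 22.9 pos [ 0.5908  0.1932 -0.024 ] F [-0.4  0.3  1.1] w 0.087 
-> [ 0.585  0.086 -0.027] shift [-0.536 -0.015  0.012] turn [ 0.001 -0.     0.004]
```

>>> {"method": "play_rows", "body": {
  "motion": [
    [-0.1,0,0.01,0,0,0,100],
    [-0.2,0,0.01,0,0,0,100],
    [-0.3,0,0.01,0,0,0,100],
    [-0.4,-0.01,0.01,0,0,0,100],
    [-0.48,-0.01,0.01,0,0,0,100]
  ]
}}

```text
time: 23.52
ee_pos: [0.5855, 0.0961, -0.0268]
eef_rot: [0.716, 0.698, 0.001, -0.0]
ft_force: [0.8, 6.1, 5.0]
width: 0.087
```

```bash
python3 - <<'E'
from m import *
go(-.106,.0,.007); meas((.585,.0,-1.6))
E
```

```text
t 23.52 pos [ 0.5855  0.0961 -0.0268] F [0.8 6.1 5. ] w 0.087 
-> [ 0.583  0.022 -0.027] shift [-0.371 -0.003 -0.002] turn [ 0.001 -0.001  0.004]
scene 2294 [ 0.585  -0.0072 -1.6019] 0.414 -0.0769 0.0028 0.0231 0.0028 -0.0001
top 2636 [ 0.5841  0.0035 -1.5853] 0.417 -0.0876 0.0015 0.0124 0.0031 0.0164
```

>>> {"method": "play_rows", "body": {
  "motion": [
    [-0.07,0,0,0,0,0,100],
    [-0.14,0,0,0,0,0,100],
    [-0.2,0,0,0,0,0,100],
    [-0.26,0,0,0,0,0,100],
    [-0.3,0,0,0,0,0,100]
  ]
}}

```text
time: 24.35
ee_pos: [0.5833, 0.0356, -0.0279]
eef_rot: [0.716, 0.698, -0.0, -0.0]
ft_force: [0.6, 1.8, -2.1]
width: 0.0872
```

>>> {"method": "play_rows", "body": {
  "motion": [
    [-0.02,0,0,0,0,0,100],
    [-0.04,0,0,0,0,0,100],
    [-0.04,0,0,0,0,0,100]
  ]
}}

```text
time: 24.72
ee_pos: [0.5834, 0.0285, -0.0278]
eef_rot: [0.716, 0.699, -0.0, 0.0]
ft_force: [0.3, 1.0, -0.2]
width: 0.0868
```

```bash
python3 - <<'E'
from m import *
go(-.106,.0,.007)
E
```

```text
t 24.73 pos [ 0.5834  0.0285 -0.0278] F [ 0.3  1.  -0.2] w 0.087 
-> [ 0.583  0.022 -0.027] shift [-0.032 -0.    -0.006] turn [0.    0.    0.004]
```

Next, small steps until the stop is felt.

>>> {"method": "play_rows", "body": {
  "motion": [
    [-0.015,0,0,0,0,0,100],
    [-0.015,0,0,0,0,0,100]
  ]
}}

```text
time: 24.98
ee_pos: [0.5834, 0.0259, -0.0277]
eef_rot: [0.716, 0.699, 0.0, 0.0]
ft_force: [0.7, 2.1, -0.7]
width: 0.0867
```

>>> {"method": "play_rows", "body": {
  "motion": [
    [-0.01,0,0,0,0,0,100],
    [-0.01,0,0,0,0,0,100]
  ]
}}

```text
time: 25.22
ee_pos: [0.5833, 0.0239, -0.0277]
eef_rot: [0.716, 0.699, 0.0, 0.0]
ft_force: [1.4, 2.2, 0.3]
width: 0.087
```

>>> {"method": "play_rows", "body": {
  "motion": [
    [-0.01,0,0,0,0,0,100],
    [-0.01,0,0,0,0,0,100]
  ]
}}

```text
time: 25.48
ee_pos: [0.5832, 0.0217, -0.0278]
eef_rot: [0.716, 0.698, 0.0, 0.0]
ft_force: [0.6, 2.2, 0.9]
width: 0.0871
```

>>> {"method": "play_rows", "body": {
  "motion": [
    [-0.01,0,0,0,0,0,100],
    [-0.01,0,0,0,0,0,100]
  ]
}}

```text
time: 25.72
ee_pos: [0.5832, 0.0196, -0.0278]
eef_rot: [0.716, 0.698, 0.0, 0.0]
ft_force: [0.9, 2.4, 0.5]
width: 0.0871
```

>>> {"method": "play_rows", "body": {
  "motion": [
    [-0.01,0,0,0,0,0,100],
    [-0.01,0,0,0,0,0,100]
  ]
}}

```text
time: 25.98
ee_pos: [0.5832, 0.0182, -0.0278]
eef_rot: [0.716, 0.699, 0.0, -0.0]
ft_force: [0.8, 5.4, 1.4]
width: 0.0869
```

>>> {"method": "play_rows", "body": {
  "motion": [
    [-0.01,0,0,0,0,0,100],
    [-0.01,0,0,0,0,0,100]
  ]
}}

```text
time: 26.22
ee_pos: [0.5833, 0.018, -0.0277]
eef_rot: [0.715, 0.699, 0.001, -0.001]
ft_force: [1.0, 8.9, 1.5]
width: 0.0869
```

>>> {"method": "play_rows", "body": {
  "motion": [
    [-0.01,0,0,0,0,0,100],
    [-0.01,0,0,0,0,0,100]
  ]
}}

```text
time: 26.48
ee_pos: [0.5836, 0.0179, -0.0277]
eef_rot: [0.715, 0.699, 0.002, -0.001]
ft_force: [2.4, 14.7, 0.0]
width: 0.0871
```

The force rises to 15 N with no further travel at TCP y=0.018, so the stop is reached. I'll back off, lift clear and check.

>>> {"method": "play_rows", "body": {
  "motion": [
    [0.05,0,0,0,0,0,100],
    [0.2,0,0,0,0,0,100],
    [0.4,0,0,0,0,0,100],
    [0.5,0,-0.3,0,0,0,100],
    [0.7,0,-0.7,0,0,0,100]
  ]
}}

```text
time: 27.1
ee_pos: [0.5856, 0.1402, 0.0884]
eef_rot: [0.716, 0.698, -0.001, 0.0]
ft_force: [1.1, 0.8, 0.9]
width: 0.0872
```

>>> {"method": "play_rows", "body": {
  "motion": [
    [0.2,0,-0.2,0,0,0,100],
    [0.2,0,-0.2,0,0,0,100],
    [0.2,0,-0.2,0,0,0,100]
  ]
}}

```text
time: 27.48
ee_pos: [0.5867, 0.1799, 0.1265]
eef_rot: [0.716, 0.698, -0.001, 0.0]
ft_force: [0.1, -1.0, -1.2]
width: 0.0871
```

```bash
python3 - <<'E'
from h import *
b=np.load("bath.npy"); ims=[]
for n in("scene","top"):
    p=eyes.camera(n); im=cv2.resize(p["image"][:,:,::-1],None,fx=4,fy=4)
    t=(*w2(b,[(.01,.0015,0)])[0][:2],b[2])
    for X in w2(t,TRAY[:4]): cv2.circle(im,tuple(((proj(p,X)+.5)*4).astype(int)),2,(0,0,255),-1)
    # visible rear part region -> fit with box x -0.1..-0.01 (outside bath)
    c=proj(p,w2(b,[(-.045,0,.01)])[0]); D=[d for d in eyes.regions_of(p,"tray")]
    print(n,[(round(d["p"],2),np.round(d["xy"])) for d in D],c)
    d=min(D,key=lambda d:np.hypot(*(np.array(d["xy"])-c)))
    P=np.argwhere(d["region"])[:,::-1]; G=np.array([ray(p,q,.016) for q in P])
    L=(G[:,:2]-b[:2])@np.array([[np.cos(b[2]),-np.sin(b[2])],[np.sin(b[2]),np.cos(b[2])]])
    ys=np.arange(-.06,.061,.01); e=[L[np.abs(L[:,1]-y)<.006,0].min() for y in ys]
    k=np.polyfit(ys,e,1); xs=(L[:,0]>-.08)&(L[:,0]<-.06)
    print("rear edge x",k[1],"yaw~",-k[0],"y range",L[xs,1].min(),L[xs,1].max())
    o=(c*4).astype(int); ims.append(im[o[1]-160:o[1]+160,o[0]-250:o[0]+250])
    for l in("flask","beaker","reagent_bottle","ring_lid"):
        for q in eyes.landmark_of(p,l)[:1]: print(l,np.round(ray(p,q["xy"],0),3))
cv2.imwrite("pics/z.png",np.vstack(ims)[:600])
print(r.read_state()["ee_pos"])
E
```

```text
scene [(0.76, array([244., 226.])), (0.71, array([170., 130.])), (0.56, array([ 97., 223.]))] [243.85769198 227.14688998]
rear edge x -0.08866851185021743 yaw~ 0.005916901035958551 y range -0.07019806164859238 0.08022994966691972
flask [0.734 0.295 0.   ]
reagent_bottle [0.568 0.412 0.   ]
ring_lid [0.409 0.412 0.   ]
top [(0.91, array([427., 144.])), (0.89, array([272., 154.])), (0.69, array([378., 278.]))] [275.6898318  153.99929126]
rear edge x -0.09019801500115973 yaw~ 0.010211939374617 y range -0.07074560267247756 0.07896187215358491
reagent_bottle [0.565 0.409 0.   ]
ring_lid [0.402 0.414 0.   ]
[0.58699914 0.18134125 0.12736153]
```

View pics/z.png

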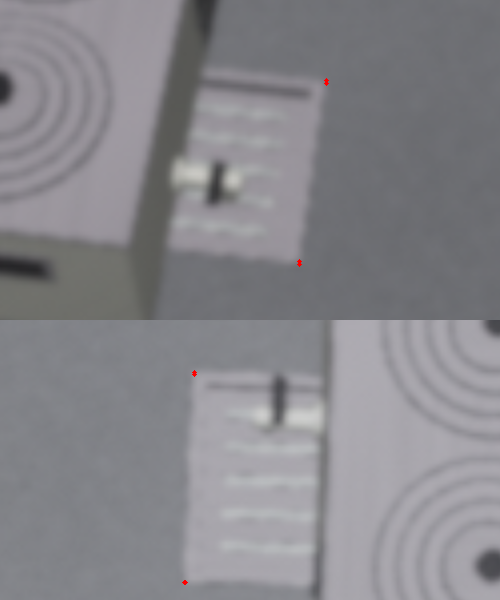

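The tray is home. Its rear edge is at x≈-0.089 to -0.090, its yaw is about 0.01 rad and its centre is at y≈+0.004. Handing in.

```bash
python3 -c "
from bench import job
print(job.close_job())"
```

```text
the job is handed in; nothing more can be done
None
```

The drip tray is in its place under the bath and the job is handed in, at about 28 s of the 72 s allowed. I nudged the steel tray sideways twice and squared it up from behind. Then I pushed it in with the open fingers until the force rose to about 15 N with no further travel, which is the stop.

**Last checks:** the two cameras put the rear edge 89 and 90 mm in front of the bath, against a nominal 90. That puts the leading edge at about 0.110–0.111 m. The tray's middle is about 4–5 mm off the centre line, and the yaw is 0.006–0.010 rad. The gripper is clear of everything.

**What disagreed or went unchecked:**
- **TCP height:** the reported TCP lay about 34 mm beyond the real fingertips. The first side pushes therefore passed over the tray without touching it. I found the bench by touch and corrected for the offset.
- **Bench touch force:** that touch peaked at about 44 N at the wrist, through the fingertips. The 40 N limit is for the arm and the gripper's body, so I don't think it counts, but I can't confirm that.
- **Glassware and lid:** the bottle, flask and lid measured within about 6 mm of where they started. The beaker was not detected in the last pictures, so its final position wasn't checked; the arm's planned path stayed well away from it.
- **Drain tap:** I had no reading of the force on the tap. My moves were planned to pass clear of it.

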